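# Light up and open the child-safe descaler bottle

## Task

Swivel and tilt the spot lamp, which has a grip at its back, until the middle of its beam falls on the cap of the square bottle. Then open the bottle's push-and-turn safety cap - press it down, twist it counter-clockwise while pressed, lift it off - and finish while still holding the cap, upright and still, straight over the open neck and about 5 to 10 cm clear of it, so that drips fall back in. Leave the lamp lighting the neck, the bottle standing in its holder and the things round about where they are.

Things in the scene. Friction and masses are not known exactly. Their poses are not given: they have to be found in the camera images.
- cap_center (a point): centre of the black ribbed safety cap, 54 mm across, 32 mm high (16 mm to top and to lower rim), 47 g; z up. Sprung and locked by three claws: press it down 4 to 6 mm (4 N to start, 8.5 N at 4 mm, 11 N at the stop) and turn it, pressed, 60 degrees counter-clockwise seen from above (free to lift from 40, stop at 80). Unpressed it is locked; pulling then lifts the bottle
- bottle_mouth (a point): centre of the neck's rim, inside the cap, 4 mm above the closed cap's centre, 165 mm above the worktop; z up the neck, x and y as the closed cap's. White bottle, 70 x 70 mm square, 0.55 kg, loose (1 mm play) in its holder's square socket, which keeps it from turning. A 50 mm collar stops the pressed cap 6.4 mm under its lower rim; the shoulder, wider than the cap, begins 14 mm under the rim
- holder: square steel bottle bracket screwed to the worktop, 104 x 104 mm foot, socket walls 42 mm high; origin in the middle of its underside
- lamp_pivot (a point): spot lamp on a screwed-down round foot (116 mm) and thin post: the point where the head's tilt axis and the vertical swivel axis cross, 240 mm above the worktop. Axes are the head's: x = the beam, out of the lens (46 mm ahead; head 66 mm across), y = tilt axis, to the head's left. Fork and knobs span 112 mm along y
- lamp_grip (a point): middle of the rubber grip that sticks straight out of the back of the lamp head: a round bar 18 mm thick, 44 mm long along the head's x; it lies 110 mm behind the pivot on the beam's line. Moving it sideways swivels the head, raising it tips the beam down. Axes as lamp_pivot
- lamp_swivel (a joint): lamp swivel (rad) about the vertical through the pivot, growing counter-clockwise from above; range -1.6 to 1.6, beam roughly towards world +y at 0; friction 0.2 N m (about 2 N at the grip), stays where left
- lamp_tilt (a joint): lamp tilt (rad): 0 = beam level, growing as the beam tips down; range -0.5 to 0.9; friction 0.2 N m, stays where left
- tape_measure: tape measure standing on the worktop, 33 x 71 x 62 mm, bystander; origin in the middle of its underside
- masking_tape: roll of masking tape lying flat, 105 mm across, 25 mm high, bystander; origin in the middle of its underside
- mug: white mug, 92 mm across and 95 mm high, bystander; origin in the middle of its underside
- screwdriver: small screwdriver lying down, 141 mm long, 21 mm thick, bystander; origin in the middle of its underside

How it is judged:
By the outcome, as a careful person would: the job done as asked, in the order asked, and still so for the second after the job is handed in, while the arm keeps its last pose, push and grip.
It also fails if it takes over 53 s, if anything falls off the work surface, if the arm or the gripper's body presses on something with over 40 N, if the wrist force passes 120 N, or if a joint passes its speed limit or range.

## Robot

A 6-joint arm with a two-finger parallel gripper is mounted at the origin on a cart in front of the work surface, level with it; the furniture and walls round the work are solid. World frame = base frame: x ahead of the robot, y to its left, z up, the work surface at z = 0. Lengths are in m, angles in rad, forces in N, time in s.
With the tool pointing down it reaches from about 0.275 to 0.825 m from the base axis. Payload 4.9 kg.
Tool frame: the origin (TCP) lies on the mounting face of the last link; the fingertips stand 173 mm ahead of it and the grasp point (between the pads) lies 155 mm ahead of it; z points along the fingers, y is the line along which they close (so a half turn about z gives the same grasp; the last joint's range is limited). The gripper opens to 85 mm and grips with 20 to 120 N. Pads are 22 mm wide; open, the fingers measure 114 mm over their backs; the gripper's body (76 mm by 85 mm) begins 54 mm behind the grasp point. The pads swing forward as they close: fully open they stand 13 mm farther back than shut.
Start: joints at [1.201, 0.326, -0.193, 1.052, 0, 1.437], TCP at [0.128, 0.535, 0.405] pointing down, gripper open.
Joint ranges: [-2.65, 2.65], [-0.97, 1.79], [-1.3, 1.35], [-1.93, 2.1], [-1.47, 1.37], [-3.14, 3.14]. Speed limits (rad/s): [2.57, 2.57, 3.14, 3.14, 3.14, 3.14].

## Interface

Orientations are given as a 3x3 rotation matrix whose columns are the frame's x, y, z axes.
In Python, from station import * gives the robot as it stands.
- The arm moves only by the shell command python3 -m creep 'ROWS'. ROWS is JSON, a list of rows, each an object of numbers: "tx", "ty", "tz": the shift along the tool's x, y, z each as a share of 100 mm, from -1 to 1; "wx", "wy", "wz": the turn, a rotation vector about the tool's x, y, z each as a share of 0.1 rad, from -1 to 1; "hand": the opening, from -1 (shut) to 1 (fully open). In form: [{"tx": .., "ty": .., "tz": .., "wx": .., "wy": .., "wz": .., "hand": ..}, ...]. A call has 1 to 20 rows; each row shifts and turns the commanded pose from where the row before left it, along the tool's axes as they then stand; what a row does not reach is not made up. A row lasts 1/10 s, in which the tool goes at most 50 mm and 8.59 degrees, less where a joint would pass 70% of its speed; a pose out of reach is approached as far as the arm can. A call with a number of a shift or a turn outside -1 to 1 is refused whole. A call with a gripper value outside its range is refused whole. The fingers move at their own pace and stop on an object; the grip force is fixed at half the most. Time passes only in rows, so rows that do not move let the fingers close. It gives the time, the measured TCP pose, the force, the opening and the grip force at its end, in the units of the state.
- sense(): the state, without advancing time (a new reading comes with each control period).
- camera(name): name is "side" or "top" or "wrist"; returns the picture (384x512x3 uint8, blue, green, red); there is no depth.
- calibration(name): a dict with "fov_y" (degrees; the focal length in pixels is half the picture's height over the tangent of half this angle, whatever the lens; pixels are square), "cx", "cy" (the principal point, pixels), "eye" and "attitude" of the camera in the world. Camera axes: x right, y up, looking along -z (the intrinsics and any distortion apply to the point x, -y, -z); pixel columns grow to the right and rows downward; lengths in m; the calibration is good to about 2 mm. The wrist camera is an equidistant fisheye: a pixel r from the principal point sees the ray r / f radians off the axis. A picture is of the moment at which its call begins: read the wrist's pose just before it. calibration takes no time and is no camera call; for the wrist camera it gives the pose at the moment of the call.
- job_done(): hands the job in; it is judged then, once.
The state is a dict: "time": time; "joint_pos": joint angles; "qd": joint speeds; "joint_efforts": joint torques, N m; "ee_pos": TCP position; "ee_rot": TCP orientation; "ft_force": force on the tool from outside, world axes, zero at the start; "torque": the same for the moment, N m; "width": finger opening in m; "grasp_force": force on a finger pad.
Only numpy, scipy, OpenCV 4.12 (cv2) and the standard library are available. Lean on these libraries where they do the work, as an engineer would, in place of code of your own. Each camera call takes 0.05 s, during which the arm holds its last target. There are 200 camera calls.

## Working session

There is one attempt and no reset: what is moved stays moved. The work goes in short steps, Python scripts to look and compute and a shell command to move; the robot and the scene stay as the last step left them, time stands still between calls to the robot, and variables do not carry over. Pictures are saved under pics/ and viewed, at most 10 in all, crops included, and the job is handed in when it is done.

```bash
ls; mkdir -p pics; python3 - <<'E'
from station import *
import cv2,numpy as np
s=sense();print(s['time'],s['ee_pos'],s['ee_rot'],s['width'])
for n in('side','top','wrist'):
    print(n,calibration(n))
    im=camera(n);cv2.imwrite(f'pics/{n}0.png',im)
a=cv2.imread('pics/side0.png');b=cv2.imread('pics/top0.png')
E
```

```text
pics
0.0 [0.12837877 0.5345018  0.40388492] [[-9.72329791e-01  2.33611579e-01 -6.38999878e-04]
 [ 2.33612339e-01  9.72328380e-01 -1.67211973e-03]
 [ 2.30691187e-04 -1.77513008e-03 -9.99998398e-01]] 0.08534855332124337
side {'fov_y': 51.89689400689433, 'cx': 257.92162792245097, 'cy': 190.04946880605394, 'eye': array([ 0.14976593, -0.89774526,  0.95152071]), 'attitude': array([[ 0.91645632,  0.26960047, -0.29567447],
       [-0.39970144,  0.58243681, -0.70781786],
       [-0.01861633,  0.76686567,  0.64153759]])}
top {'fov_y': 56.06694436588701, 'cx': 256.0536736874381, 'cy': 188.79409676107963, 'eye': array([-0.07690786, -0.32471775,  1.195647  ]), 'attitude': array([[ 0.46481805,  0.73932311, -0.48718119],
       [-0.88535576,  0.39398038, -0.24682919],
       [ 0.00945331,  0.54605933,  0.83769316]])}
wrist {'fov_y': 65.70646984690485, 'cx': 254.89746642697565, 'cy': 195.9690632631399, 'eye': array([0.04856507, 0.5533151 , 0.37337997]), 'attitude': array([[ 0.23362328, -0.92340767, -0.30452988],
       [ 0.97232115,  0.22076437,  0.07651579],
       [-0.00342592, -0.31397671,  0.9494245 ]])}
```

View pics/side0.png

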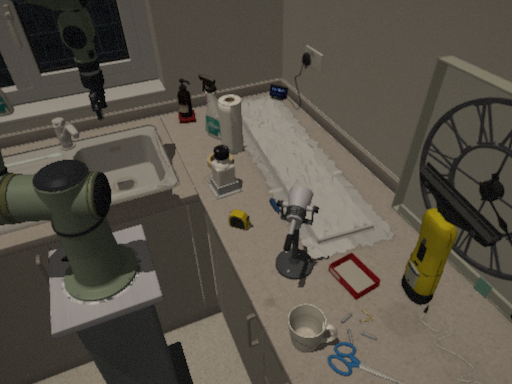

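View pics/top0.png

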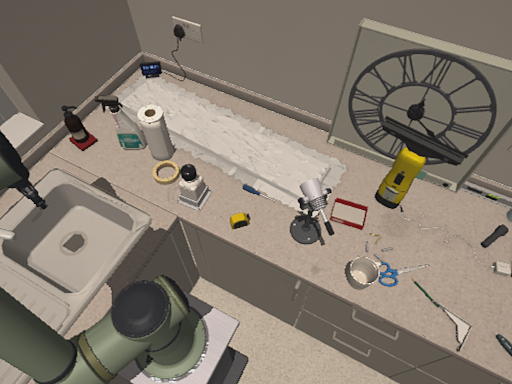

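The side view shows the capped bottle near (221,153), the lamp head near (298,200) and its foot at (293,264). In the top view the bottle is at (189,172) and the lamp at (315,195). I'll enlarge both regions.

```bash
python3 - <<'E'
import cv2,numpy as np
a=cv2.imread('pics/side0.png');b=cv2.imread('pics/top0.png')
A=cv2.resize(a[135:285,195:335],None,fx=4,fy=4,interpolation=cv2.INTER_CUBIC)
B=cv2.resize(b[155:255,170:345],None,fx=4.5,fy=4.5,interpolation=cv2.INTER_CUBIC)
cv2.imwrite('pics/sideA.png',A);cv2.imwrite('pics/topB.png',B)
E
```

```text
(no output)
```

View pics/sideA.png

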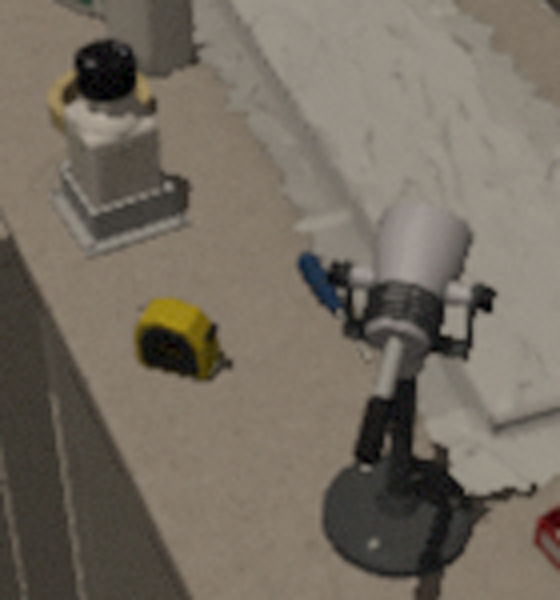

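View pics/topB.png

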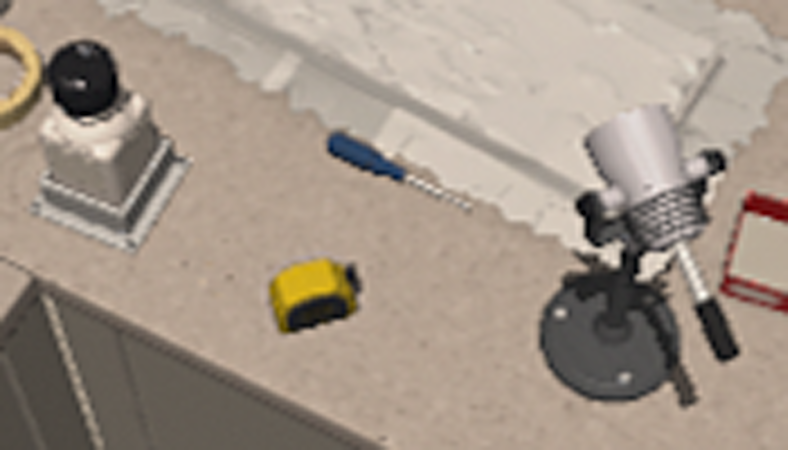

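The enlarged crops give these pixels in full-frame coordinates:

| Feature | Side | Top |
|---|---|---|
| Cap centre | (221.5,152.8) | (188.7,172.6) |
| Lamp knob midpoint | (298,206) | (314.7,196.8) |
| Black grip middle | (289,242.5) | (329.1,228.3) |

The grip points back and down, so the beam tips up at present.

```bash
cat > h.py <<'E'
from station import *
import numpy as np,cv2
from scipy.optimize import least_squares
def foc(c): return 192/np.tan(np.radians(c['fov_y'])/2)
def proj(c,p):
    q=c['attitude'].T@(np.asarray(p)-c['eye']); f=foc(c)
    return np.array([c['cx']+f*q[0]/-q[2], c['cy']-f*q[1]/-q[2]])
def ray(c,px,fish=False):
    f=foc(c);d=np.array([px[0]-c['cx'],c['cy']-px[1]])/f
    if fish:
        r=np.hypot(*d);v=np.array([*(d*np.sinc(r/np.pi)/1),-np.cos(r)])
    else: v=np.array([*d,-1])
    v=c['attitude']@v;return v/np.linalg.norm(v)
def onz(c,px,z,fish=False):
    v=ray(c,px,fish);return c['eye']+v*(z-c['eye'][2])/v[2]
def tri(ps):  # list of (cal,px,fish)
    A=np.zeros((3,3));b=np.zeros(3)
    for c,px,f in ps:
        v=ray(c,px,f);M=np.eye(3)-np.outer(v,v);A+=M;b+=M@c['eye']
    return np.linalg.solve(A,b)
E
python3 - <<'E'
from h import *
S,T=calibration('side'),calibration('top')
for n,a,b,z in(('cap',(221.5,152.75),(188.7,172.6),.161),('piv',(298,206),(314.7,196.8),.24),('grip',(289,242.5),(329.1,228.3),None),
 ('knobL',(195+340/4,135+272/4),(170+590/4.5,155+210/4.5),.24),('knobR',(195+484/4,135+297/4),(170+712/4.5,155+163/4.5),.24)):
    p=tri([(S,a,0),(T,b,0)]);print(n,p.round(4),(proj(S,p)-a).round(1),(proj(T,p)-b).round(1), end=' ')
    if z: print(onz(S,a,z).round(4),onz(T,b,z).round(4))
print()
f=lambda x,y:(170+x/4.5,155+y/4.5)
for n,q,z in(('foot',f(610,338),.012),('h1',f(38,208),.004),('h2',f(133,245),.004),('h3',f(186,158),.004),('tape',f(313,297),.03),('sd',f(365,155),.01),('sd2',f(470,208),.01),('roll',(165.5,171.5),.02),('counter edge',f(380,445),0),('edge2',f(40,285),0)):print(n,onz(T,q,z).round(3))
E
```

```text
cap [0.4804 0.2262 0.1529] [-0.5  0.4] [ 0.2 -0.6] [0.4794 0.2167 0.161 ] [0.4735 0.2211 0.161 ]
piv [ 0.5458 -0.2177  0.2364] [-1.1  1.1] [ 0.4 -1.2] [ 0.5484 -0.2187  0.24  ] [ 0.5386 -0.2187  0.24  ]
grip [ 0.4805 -0.2974  0.2031] [-0.7  0.7] [ 0.2 -0.8] knobL [ 0.5076 -0.1875  0.2377] [-0.9  0.8] [ 0.3 -1. ] [ 0.51   -0.1877  0.24  ] [ 0.5024 -0.1884  0.24  ]
knobR [ 0.5846 -0.2478  0.2357] [-0.8  0.8] [ 0.3 -0.9] [ 0.5855 -0.2499  0.24  ] [ 0.5779 -0.2485  0.24  ]

foot [ 0.537 -0.219  0.012]
h1 [0.425 0.264 0.004]
h2 [0.432 0.172 0.004]
h3 [0.528 0.179 0.004]
tape [0.449 0.007 0.03 ]
sd [0.601 0.04  0.01 ]
sd2 [ 0.595 -0.064  0.01 ]
roll [0.509 0.38  0.02 ]
counter edge [ 0.372 -0.095  0.   ]
edge2 [0.365 0.221 0.   ]
```

```bash
python3 -m creep '[{"ty":-0.45,"tz":-0.15},{"ty":-0.45,"tz":-0.15},{"ty":-0.42,"tz":-0.15},{"tx":-0.42,"wz":1},{"tx":-0.42,"wz":1},{"tx":-0.42,"wz":1},{"tx":-0.42,"wz":1},{"tx":-0.42,"wz":1},{"tx":-0.42,"wz":1},{"tx":-0.42,"wz":1},{"tx":-0.42,"wz":1},{"tx":-0.42,"wz":1},{"tx":-0.42,"wz":1},{"tx":-0.42,"wz":1},{"tx":-0.42,"wz":1},{"tx":-0.42,"wz":1},{"tx":-0.42,"wz":1},{"tx":-0.42,"wz":1},{"tx":-0.42,"wz":1},{"tx":-0.42,"wz":1}]'
cat >> h.py <<'E'
def togo(gp,R):
    """rows needed in tool axes from sensed pose to grasp-point gp, orientation R (cols)"""
    from scipy.spatial.transform import Rotation as Ro
    s=sense();R0=s['ee_rot'];t=np.asarray(gp)-.155*R[:,2]
    print('t',round(s['time'],2),'shift100mm',(R0.T@(t-s['ee_pos'])*10).round(3),'turn.1rad',(Ro.from_matrix(R0.T@R).as_rotvec()*10).round(2),'q',np.round(s['joint_pos'],2),'F',np.round(s['ft_force'],1),'w',round(s['width'],4))
def Rx(az,pitch):  # tool x horizontally toward az, pitched up by pitch, z down
    a=np.array([np.cos(az),np.sin(az),0]);u=np.array([0,0,1.])
    x=a*np.cos(pitch)+u*np.sin(pitch);z=a*np.sin(pitch)-u*np.cos(pitch)
    return np.c_[x,np.cross(z,x),z]
E
python3 - <<'E'
from h import *
togo((.480,-.297,.203),Rx(np.radians(52),.35))
E
```

```text
t 0.15 shift100mm [-5.141 -7.747  0.564] turn.1rad [-3.5   2.26 19.75] q [ 1.2   0.33 -0.19  1.05 -0.    1.44] F [-0.1  0.1  0.5] w 0.0854validation failed for argument at $[0]...
```

```bash
python3 -m creep '[{"tx":0,"ty":-0.45,"tz":-0.15,"wx":0,"wy":0,"wz":0,"hand":1},{"tx":0,"ty":-0.45,"tz":-0.15,"wx":0,"wy":0,"wz":0,"hand":1},{"tx":0,"ty":-0.42,"tz":-0.15,"wx":0,"wy":0,"wz":0,"hand":1},{"tx":-0.42,"ty":0,"tz":0,"wx":0,"wy":0,"wz":1,"hand":1},{"tx":-0.42,"ty":0,"tz":0,"wx":0,"wy":0,"wz":1,"hand":1},{"tx":-0.42,"ty":0,"tz":0,"wx":0,"wy":0,"wz":1,"hand":1},{"tx":-0.42,"ty":0,"tz":0,"wx":0,"wy":0,"wz":1,"hand":1},{"tx":-0.42,"ty":0,"tz":0,"wx":0,"wy":0,"wz":1,"hand":1},{"tx":-0.42,"ty":0,"tz":0,"wx":0,"wy":0,"wz":1,"hand":1},{"tx":-0.42,"ty":0,"tz":0,"wx":0,"wy":0,"wz":1,"hand":1},{"tx":-0.42,"ty":0,"tz":0,"wx":0,"wy":0,"wz":1,"hand":1},{"tx":-0.42,"ty":0,"tz":0,"wx":0,"wy":0,"wz":1,"hand":1},{"tx":-0.42,"ty":0,"tz":0,"wx":0,"wy":0,"wz":1,"hand":1},{"tx":-0.42,"ty":0,"tz":0,"wx":0,"wy":0,"wz":1,"hand":1},{"tx":-0.42,"ty":0,"tz":0,"wx":0,"wy":0,"wz":1,"hand":1},{"tx":-0.42,"ty":0,"tz":0,"wx":0,"wy":0,"wz":1,"hand":1},{"tx":-0.42,"ty":0,"tz":0,"wx":0,"wy":0,"wz":1,"hand":1},{"tx":-0.42,"ty":0,"tz":0,"wx":0,"wy":0,"wz":1,"hand":1},{"tx":-0.42,"ty":0,"tz":0,"wx":0,"wy":0,"wz":1,"hand":1},{"tx":-0.42,"ty":0,"tz":0,"wx":0,"wy":0,"wz":1,"hand":1}]'
python3 - <<'E'
from h import *
togo((.480,-.297,.203),Rx(np.radians(52),.35))
E
```

```text
time: 2.15
ee_pos: [0.4192, -0.1384, 0.4495]
ee_rot: [[0.361, 0.933, 0.0], [0.933, -0.361, 0.0], [0.0, 0.0, -1.0]]
ft_force: [0.5, -0.6, 0.5]
width: 0.0854
grasp_force: 0.0
t 2.15 shift100mm [-1.769  0.985  1.009] turn.1rad [-0.51  3.47  2.91] q [-0.49  0.09 -0.37  1.1   0.    1.45] F [ 0.5 -0.6  0.5] w 0.0854
```

```bash
python3 -m creep '[{"tx":-0.45,"ty":0.1,"tz":0,"wx":0,"wy":0,"wz":0,"hand":1},{"tx":-0.45,"ty":0.1,"tz":0,"wx":0,"wy":0,"wz":0,"hand":1},{"tx":-0.45,"ty":0.1,"tz":0,"wx":0,"wy":0,"wz":0,"hand":1},{"tx":-0.45,"ty":0.1,"tz":0,"wx":0,"wy":0,"wz":0,"hand":1},{"tx":-0.1,"ty":0.25,"tz":0,"wx":-0.15,"wy":0.87,"wz":0.73,"hand":0.6},{"tx":-0.1,"ty":0.25,"tz":0,"wx":-0.15,"wy":0.87,"wz":0.73,"hand":0.2},{"tx":0,"ty":0,"tz":0,"wx":-0.15,"wy":0.87,"wz":0.73,"hand":0.2},{"tx":0,"ty":0,"tz":0,"wx":-0.1,"wy":0.87,"wz":0.73,"hand":0.2},{"tx":0,"ty":0,"tz":0,"wx":0,"wy":0,"wz":0,"hand":0.2},{"tx":0,"ty":0,"tz":0,"wx":0,"wy":0,"wz":0,"hand":0.2}]'
python3 - <<'E'
from h import *
togo((.480,-.297,.203),Rx(np.radians(52),.35))
c=calibration('wrist');im=camera('wrist')
def fp(c,p):
    q=c['attitude'].T@(np.asarray(p)-c['eye']);a=np.arctan2(np.hypot(q[0],q[1]),-q[2]);n=np.hypot(q[0],q[1]);f=foc(c)
    return np.array([c['cx']+f*a*q[0]/n,c['cy']-f*a*q[1]/n])
print('pred grip',fp(c,(.480,-.297,.203)),'pivot',fp(c,(.543,-.219,.24)))
cv2.imwrite('pics/w1.png',im)
import pickle;pickle.dump(c,open('w1.pkl','wb'))
E
```

```text
time: 3.15
ee_pos: [0.4306, -0.3571, 0.4488]
ee_rot: [[0.574, 0.791, 0.212], [0.743, -0.612, 0.269], [0.343, 0.003, -0.939]]
ft_force: [0.6, 0.8, 0.8]
width: 0.0509
grasp_force: 0.0
t 3.15 shift100mm [-0.112  0.017  1.025] turn.1rad [0.01 0.   0.05] q [-0.9   0.35 -0.07  1.24  0.34  1.31] F [0.6 0.8 0.8] w 0.0509
pred grip [257.74536582 213.89095984] pivot [261.00801249  79.89759577]
```

View pics/w1.png

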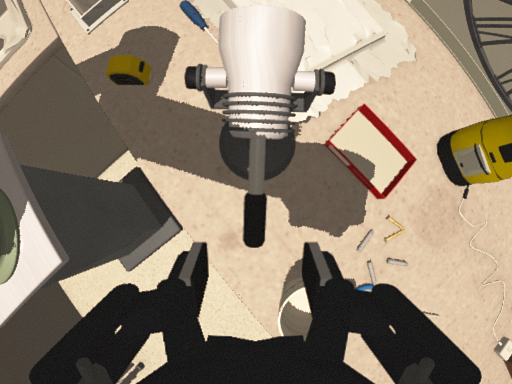

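The wrist view shows the grip at (256,220), against a predicted (258,214). The pivot is at (261,80), as predicted, and the open fingers straddle the bar. I'll advance and close.

```bash
python3 -m creep '[{"tx":-0.05,"ty":0.01,"tz":0.4,"wx":0,"wy":0,"wz":0,"hand":0},{"tx":-0.06,"ty":0,"tz":0.4,"wx":0,"wy":0,"wz":0,"hand":-0.2},{"tx":-0.04,"ty":0,"tz":0.23,"wx":0,"wy":0,"wz":0,"hand":-0.2},{"tx":0,"ty":0,"tz":0,"wx":0,"wy":0,"wz":0,"hand":-1},{"tx":0,"ty":0,"tz":0,"wx":0,"wy":0,"wz":0,"hand":-1},{"tx":0,"ty":0,"tz":0,"wx":0,"wy":0,"wz":0,"hand":-1},{"tx":0,"ty":0,"tz":0,"wx":0,"wy":0,"wz":0,"hand":-1}]'
python3 - <<'E'
from h import *
togo((.480,-.297,.203),Rx(np.radians(52),.35))
s=sense();print(s['ee_pos']+.155*s['ee_rot'][:,2],s['torque'])
E
```

```text
time: 3.9
ee_pos: [0.445, -0.3407, 0.3482]
ee_rot: [[0.574, 0.79, 0.214], [0.743, -0.613, 0.27], [0.344, 0.004, -0.939]]
ft_force: [-0.9, 2.8, -1.5]
width: 0.0166
grasp_force: 58.2
t 3.9 shift100mm [0.028 0.007 0.006] turn.1rad [ 0.02 -0.01  0.05] q [-0.86  0.41 -0.24  0.99  0.34  1.35] F [-0.9  2.8 -1.5] w 0.0166
[ 0.47806476 -0.29887981  0.20268985] [0.14647295 0.73124371 0.2189262 ]
```

```bash
python3 - <<'E'
from h import *
from scipy.spatial.transform import Rotation as Ro
P=np.array([.543,-.219,.24]);C=np.array([.478,.2205,.161])
s=sense();R0=s['ee_rot'];p0=s['ee_pos'];g=p0+.155*R0[:,2]
d=P-g;az0=np.arctan2(d[1],d[0]);t0=-np.arcsin(d[2]/np.linalg.norm(d))
e=C-P;az1=np.arctan2(e[1],e[0]);t1=-np.arcsin(e[2]/np.linalg.norm(e))
print(az0,t0,az1,t1,np.linalg.norm(d))
H=lambda az,t:Ro.from_euler('ZY',[az,t]).as_matrix()
N=14;pp,RR=p0,R0
for k in range(1,N+1):
    u=k/N;M=H(az0+u*(az1-az0),t0+u*(t1-t0))@H(az0,t0).T
    p=P+M@(p0-P);R=M@R0
    print(k,(RR.T@(p-pp)*10).round(3),(Ro.from_matrix(RR.T@R).as_rotvec()*10).round(3));pp,RR=p,R
print(pp)
E
```

```text
0.8882317808851875 -0.34770791007519875 1.717627290113139 0.17597624254309874 0.10949619422101008
1 [ 0.06   0.091 -0.039] [ 0.202 -0.372 -0.558]
2 [ 0.06   0.089 -0.039] [ 0.181 -0.373 -0.565]
3 [ 0.06   0.086 -0.039] [ 0.16  -0.373 -0.571]
4 [ 0.06   0.083 -0.04 ] [ 0.138 -0.374 -0.576]
5 [ 0.06  0.08 -0.04] [ 0.116 -0.374 -0.581]
6 [ 0.06   0.077 -0.04 ] [ 0.095 -0.375 -0.584]
7 [ 0.06   0.074 -0.04 ] [ 0.073 -0.375 -0.587]
8 [ 0.06   0.071 -0.04 ] [ 0.051 -0.376 -0.589]
9 [ 0.06   0.067 -0.04 ] [ 0.028 -0.376 -0.59 ]
10 [ 0.06   0.064 -0.04 ] [ 0.006 -0.377 -0.591]
11 [ 0.06  0.06 -0.04] [-0.016 -0.377 -0.59 ]
12 [ 0.06   0.057 -0.04 ] [-0.038 -0.378 -0.589]
13 [ 0.06   0.053 -0.04 ] [-0.06  -0.378 -0.587]
14 [ 0.06   0.049 -0.04 ] [-0.082 -0.379 -0.584]
[ 0.55559192 -0.29924914  0.4118722 ]
```

```bash
python3 -m creep '[{"tx":0.06,"ty":0.091,"tz":-0.039,"wx":0.2,"wy":-0.372,"wz":-0.558,"hand":-1},{"tx":0.06,"ty":0.089,"tz":-0.039,"wx":0.18,"wy":-0.373,"wz":-0.565,"hand":-1},{"tx":0.06,"ty":0.086,"tz":-0.039,"wx":0.16,"wy":-0.373,"wz":-0.571,"hand":-1},{"tx":0.06,"ty":0.083,"tz":-0.04,"wx":0.138,"wy":-0.374,"wz":-0.576,"hand":-1}]'
python3 -m creep '[{"tx":0.06,"ty":0.08,"tz":-0.04,"wx":0.116,"wy":-0.374,"wz":-0.581,"hand":-1},{"tx":0.06,"ty":0.077,"tz":-0.04,"wx":0.095,"wy":-0.375,"wz":-0.584,"hand":-1},{"tx":0.06,"ty":0.074,"tz":-0.04,"wx":0.073,"wy":-0.375,"wz":-0.587,"hand":-1},{"tx":0.06,"ty":0.071,"tz":-0.04,"wx":0.051,"wy":-0.376,"wz":-0.589,"hand":-1}]'
```

```text
time: 4.3
ee_pos: [0.4845, -0.3443, 0.3703]
ee_rot: [[0.4, 0.913, 0.082], [0.894, -0.408, 0.182], [0.2, 0.001, -0.98]]
ft_force: [0.9, 1.7, -3.9]
width: 0.0164
grasp_force: 58.5
time: 4.7
ee_pos: [0.52, -0.3342, 0.3896]
ee_rot: [[0.183, 0.983, 0.007], [0.982, -0.183, 0.05], [0.051, -0.002, -0.999]]
ft_force: [1.4, 2.2, -3.5]
width: 0.0164
grasp_force: 58.8
```

```bash
python3 -m creep '[{"tx":0.06,"ty":0.067,"tz":-0.04,"wx":0.028,"wy":-0.376,"wz":-0.59,"hand":-1},{"tx":0.06,"ty":0.064,"tz":-0.04,"wx":0.006,"wy":-0.377,"wz":-0.591,"hand":-1},{"tx":0.06,"ty":0.06,"tz":-0.04,"wx":-0.016,"wy":-0.377,"wz":-0.59,"hand":-1},{"tx":0.06,"ty":0.057,"tz":-0.04,"wx":-0.038,"wy":-0.378,"wz":-0.589,"hand":-1},{"tx":0.06,"ty":0.053,"tz":-0.04,"wx":-0.06,"wy":-0.378,"wz":-0.587,"hand":-1},{"tx":0.06,"ty":0.049,"tz":-0.04,"wx":-0.082,"wy":-0.379,"wz":-0.584,"hand":-1},{"tx":0,"ty":0,"tz":0,"wx":0,"wy":0,"wz":0,"hand":-1},{"tx":0,"ty":0,"tz":0,"wx":0,"wy":0,"wz":0,"hand":-1}]'
python3 - <<'E'
from h import *
ims=[camera(n) for n in('side','top','wrist')]
cv2.imwrite('pics/side2.png',ims[0]);cv2.imwrite('pics/wr2.png',ims[2]);cv2.imwrite('pics/top2.png',ims[1])
A=cv2.resize(ims[0][135:285,195:335],(420,450),interpolation=cv2.INTER_CUBIC)
B=cv2.resize(ims[1][140:260,160:345],(740//2,240),interpolation=cv2.INTER_CUBIC)
W=cv2.resize(ims[2],(370,278))
o=np.zeros((518,790,3),np.uint8);o[:450,:420]=A;o[:240,420:]=B;o[240:518,420:]=W
cv2.imwrite('pics/c2.png',o)
E
```

```text
time: 5.5
ee_pos: [0.5564, -0.2996, 0.4126]
ee_rot: [[-0.164, 0.986, 0.024], [0.971, 0.166, -0.171], [-0.173, -0.005, -0.985]]
ft_force: [3.9, 0.1, 0.3]
width: 0.0166
grasp_force: 59.0
```

View pics/c2.png

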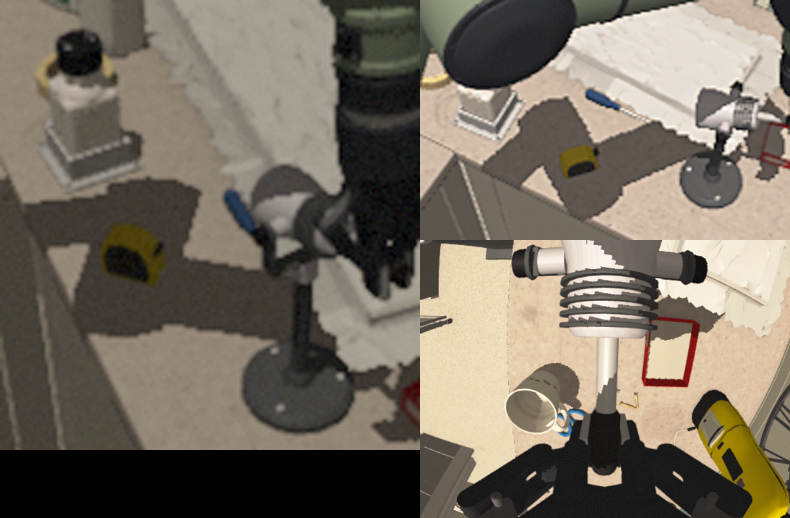

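The composite shows the lamp swivelled towards the bottle with its grip still held. The knob midpoint is at wrist pixel (262,33), and no light spot is visible. I'll check the pivot and cap geometry from all views and difference the images to find the spot.

```bash
python3 - <<'E'
from h import *
import pickle
c1=pickle.load(open('w1.pkl','rb'));c2=calibration('wrist')
print('P w1',onz(c1,(261,80),.24,True),onz(c1,(188,77),.24,True),onz(c1,(335,83),.24,True))
k=lambda x,y:((x-420)*512/370,(y-240)*384/278)
print('P w2',onz(c2,k(609.5,265),.24,True),onz(c2,k(513,262),.24,True),onz(c2,k(707,268),.24,True))
s=sense();R=s['ee_rot'];g=s['ee_pos']+.155*R[:,2];print('g',g,'x',R[:,0])
S,T=calibration('side'),calibration('top')
for P in([.543,-.219,.24],):
    d=(np.array(P)-g);d/=np.linalg.norm(d);h=.161-P[2]
    print(d,'at y=.2205:',np.array(P)+d*(.2205-P[1])/d[1],'tool x:',np.array(P)+R[:,0]*(.2205-P[1])/R[1,0])
a=cv2.imread('pics/side0.png').astype(int).sum(2);b=cv2.imread('pics/side2.png').astype(int).sum(2)
dd=(b-a)[144:200:3,204:246:3];print(dd)
E
```

```text
P w1 [ 0.54294236 -0.21906388  0.24      ] [ 0.50158982 -0.18188242  0.24      ] [ 0.58765308 -0.25385374  0.24      ]
P w2 [ 0.54341179 -0.22036103  0.24      ] [ 0.4855448  -0.22388046  0.24      ] [ 0.60146199 -0.20705328  0.24      ]
g [ 0.5597657  -0.32638834  0.25923467] x [-0.16422735  0.97123059 -0.17245442]
[-0.1518934  0.9729138 -0.1742617] at y=.2205: [0.47438431 0.2205     0.16127975] tool x: [0.46868405 0.2205     0.16196115]
[[  42   37   37   39   43   37   20   34   35   36   39   27   18   37]
 [  43   47   38   29   34   26   32   16   35   37   39   32   29   20]
 [  48   38   30   33   15   31    3    6   17   28   28   24   37   27]
 [  28   40   36   36   32   13    6  -13  -15   23   31   22   37   40]
 [  37   43   35   15   20    0    4   17   14   40   41   40   40   36]
 [  34   39   25   28   24   -7   35   31   25   37   40   33   41   41]
 [  40   39   36   43   41   31   35   27   30   25   39   30   48   32]
 [  34   30   28   37   49   46   43   36   34   44   39   39   40   38]
 [  35   32   27   29   46   35   48   35   37   34   33   39   38   40]
 [  36   42   34   36   36   42   21   24   41   38   31   32   39   33]
 [  40   46   43   27   36   25   33   43   28   26   34   35   48   41]
 [  37   34   40   29   32   32   24   25   33    9   37   39   32   48]
 [  48   42   43   39   34   36   24   18   33   24   30   32   22   41]
 [  44   30   35   22   34   32   15   26   26   36   24   25   25   39]
 [  44   42   41   29   45   42   34   30   34   21   16   25   36   34]
 [  35   42   37   46   27   26   23   28   31   29   28   23   23   38]
 [  35   42   35   46   45   25   18   33   24   39   45   30   32   39]
 [  39   23   41   31   44   36   43   36   34   -2  -32 -106 -192 -199]
 [  41   30   24   34   46   37   38   43   42 -188 -185 -200 -175 -189]]
```

The pivot at (.543,-.2195) agrees across all views. The beam meets the bottle plane at about (.474,.2205,.161), which is on the cap and within about 4 mm of its axis. I'll release and back off.

```bash
python3 -m creep '[{"tx":0,"ty":0,"tz":0,"wx":0,"wy":0,"wz":0,"hand":0},{"tx":0,"ty":0,"tz":0,"wx":0,"wy":0,"wz":0,"hand":0},{"tx":0,"ty":0,"tz":0,"wx":0,"wy":0,"wz":0,"hand":0},{"tx":0,"ty":0,"tz":-0.2,"wx":0,"wy":0,"wz":0,"hand":0},{"tx":0,"ty":0,"tz":-0.3,"wx":0,"wy":0,"wz":0,"hand":0},{"tx":0,"ty":0,"tz":-0.4,"wx":0,"wy":0,"wz":0,"hand":0},{"tx":0,"ty":0,"tz":-0.2,"wx":0,"wy":0.88,"wz":0,"hand":1},{"tx":0,"ty":0,"tz":0,"wx":0,"wy":0.88,"wz":0,"hand":1},{"tx":0,"ty":0,"tz":0,"wx":0,"wy":0,"wz":0,"hand":1}]'
python3 - <<'E'
from h import *
togo((.478,.2205,.26),Rx(np.radians(99.5),0))
c2=calibration('wrist');im=camera('wrist');cv2.imwrite('pics/w3.png',im)
import pickle;pickle.dump(c2,open('w3.pkl','wb'))
E
```

```text
time: 6.55
ee_pos: [0.5533, -0.2811, 0.5193]
ee_rot: [[-0.166, 0.986, -0.01], [0.986, 0.166, 0.003], [0.005, -0.009, -1.0]]
ft_force: [-0.0, -0.1, -0.8]
width: 0.0832
grasp_force: 0.0
t 6.55 shift100mm [5.067 0.1   1.065] turn.1rad [-0.09 -0.05  0.01] q [-0.59  0.43  0.25  1.4  -0.    0.82] F [-0.  -0.1 -0.8] w 0.0832
```

View pics/w3.png

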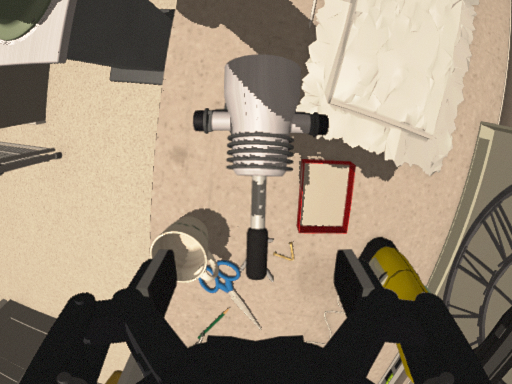

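The wrist view shows the released lamp with knob ends at (193,121) and (328,125), and the grip middle at (257.5,254).

```bash
python3 - <<'E'
from h import *
import pickle
c=pickle.load(open('w3.pkl','rb'))
P=onz(c,(260.5,123),.24,True);G=onz(c,(257.5,254),.259,True);L=onz(c,(193,121),.24,True);Rr=onz(c,(328,125),.24,True);G2=onz(c,(259.3,205),.252,True)
print(P,G,np.linalg.norm((P-G)[:2]));
for d in(P-G,P-G2,): print(np.degrees(np.arctan2(d[1],d[0])))
d=L-Rr;print(np.degrees(np.arctan2(-d[0],d[1])))
E
```

```text
[ 0.54335918 -0.21865577  0.24      ] [ 0.55972752 -0.32892581  0.259     ] 0.1114782689416196
98.44325838848
98.88050122375923
98.06369181975883
```

```bash
python3 -m creep '[{"tx":0.44,"ty":0.01,"tz":0,"wx":0,"wy":0,"wz":0,"hand":1},{"tx":0.44,"ty":0.01,"tz":0,"wx":0,"wy":0,"wz":0,"hand":1},{"tx":0.44,"ty":0.01,"tz":0,"wx":0,"wy":0,"wz":0,"hand":1},{"tx":0.44,"ty":0.01,"tz":0,"wx":-0.09,"wy":-0.05,"wz":0,"hand":1},{"tx":0.44,"ty":0.01,"tz":0,"wx":0,"wy":0,"wz":0,"hand":1},{"tx":0.44,"ty":0.01,"tz":0,"wx":0,"wy":0,"wz":0,"hand":1},{"tx":0.44,"ty":0.01,"tz":0,"wx":0,"wy":0,"wz":0,"hand":1},{"tx":0.44,"ty":0.01,"tz":0,"wx":0,"wy":0,"wz":0,"hand":1},{"tx":0.35,"ty":0.01,"tz":0.2,"wx":0,"wy":0,"wz":0,"hand":1},{"tx":0,"ty":0,"tz":0.2,"wx":0,"wy":0,"wz":0,"hand":1},{"tx":0,"ty":0,"tz":0,"wx":0,"wy":0,"wz":0,"hand":1}]'
python3 - <<'E'
from h import *
togo((.478,.2205,.26),Rx(np.radians(99.5),0))
c2=calibration('wrist');im=camera('wrist');t=camera('side');cv2.imwrite('pics/w4.png',im);cv2.imwrite('pics/side4.png',t)
import pickle;pickle.dump(c2,open('w4.pkl','wb'))
E
```

```text
time: 7.7
ee_pos: [0.4962, 0.1037, 0.4765]
ee_rot: [[-0.17, 0.985, -0.004], [0.986, 0.17, -0.003], [-0.002, -0.004, -1.0]]
ft_force: [0.1, -0.9, 0.1]
width: 0.0852
grasp_force: 0.0
t 7.7 shift100mm [1.183 0.022 0.612] turn.1rad [-0.04  0.02  0.05] q [ 0.06  0.21 -0.17  1.2  -0.    1.46] F [ 0.1 -0.9  0.1] w 0.0852
```

View pics/w4.png

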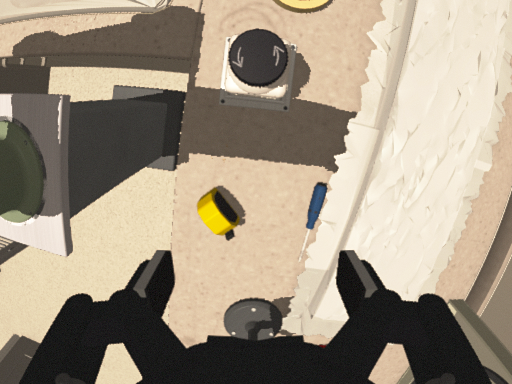

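The wrist view shows the cap's top face centred at about (259,56), with arrows that point counter-clockwise.

```bash
python3 - <<'E'
from h import *
import pickle
c=pickle.load(open('w4.pkl','rb'))
for px in((259,56),(230,57),(288,57),(259,30),(259,83)):print(onz(c,px,.177,True).round(4))
for px in((220,104),(288,111),(297,45)):print(onz(c,px,.004,True).round(4))
E
```

```text
[0.4765 0.2228 0.177 ]
[0.4514 0.2178 0.177 ]
[0.5018 0.2267 0.177 ]
[0.4724 0.2468 0.177 ]
[0.4807 0.1985 0.177 ]
[0.4293 0.1686 0.004 ]
[0.5297 0.1752 0.004 ]
[0.5251 0.2758 0.004 ]
```

```bash
python3 -m creep '[{"tx":0.3,"ty":0.005,"tz":0,"wx":0,"wy":0,"wz":0,"hand":1},{"tx":0.45,"ty":0.005,"tz":0.1,"wx":0,"wy":0,"wz":0,"hand":1},{"tx":0.45,"ty":0.01,"tz":0.2,"wx":-0.04,"wy":0.02,"wz":0,"hand":1},{"tx":0,"ty":0,"tz":0.3,"wx":0,"wy":0,"wz":0,"hand":1},{"tx":0,"ty":0,"tz":0.2,"wx":0,"wy":0,"wz":0,"hand":1},{"tx":0,"ty":0,"tz":0,"wx":0,"wy":0,"wz":0,"hand":1},{"tx":0,"ty":0,"tz":0,"wx":0,"wy":0,"wz":0,"hand":1}]'
python3 - <<'E'
from h import *
togo((.477,.2225,.167),Rx(np.radians(99.8),0))
E
```

```text
time: 8.5
ee_pos: [0.4805, 0.2207, 0.4005]
ee_rot: [[-0.166, 0.986, 0.005], [0.986, 0.166, 0.002], [0.001, 0.005, -1.0]]
ft_force: [0.1, 0.9, 0.6]
width: 0.0854
grasp_force: 0.0
t 8.5 shift100mm [ 0.023 -0.036  0.784] turn.1rad [ 0.05 -0.01 -0.05] q [ 0.29  0.29 -0.26  1.02 -0.    1.7 ] F [0.1 0.9 0.6] w 0.0854
```

```bash
python3 -m creep '[{"tx":0.02,"ty":-0.036,"tz":0.2,"wx":0.05,"wy":0,"wz":0,"hand":1},{"tx":0,"ty":0,"tz":0.25,"wx":0,"wy":0,"wz":0,"hand":1},{"tx":0,"ty":0,"tz":0.2,"wx":0,"wy":0,"wz":0,"hand":1},{"tx":0,"ty":0,"tz":0.13,"wx":0,"wy":0,"wz":0,"hand":1},{"tx":0,"ty":0,"tz":0,"wx":0,"wy":0,"wz":0,"hand":1},{"tx":0,"ty":0,"tz":0,"wx":0,"wy":0,"wz":0,"hand":0.5}]'
python3 -m creep '[{"tx":0,"ty":0,"tz":0,"wx":0,"wy":0,"wz":0,"hand":0.35},{"tx":0,"ty":0,"tz":0,"wx":0,"wy":0,"wz":0,"hand":0.3}]'
python3 - <<'E'
from h import *
togo((.477,.2225,.167),Rx(np.radians(99.8),0))
E
```

```text
time: 9.1
ee_pos: [0.477, 0.2225, 0.3231]
ee_rot: [[-0.166, 0.986, 0.002], [0.986, 0.166, 0.001], [0.001, 0.002, -1.0]]
ft_force: [0.3, 0.2, 0.2]
width: 0.0731
grasp_force: 0.0
time: 9.3
ee_pos: [0.4766, 0.2228, 0.3228]
ee_rot: [[-0.167, 0.986, 0.002], [0.986, 0.167, 0.001], [0.001, 0.002, -1.0]]
ft_force: [0.5, -0.5, -0.5]
width: 0.0554
grasp_force: 0.0
t 9.3 shift100mm [-0.004  0.004  0.008] turn.1rad [ 0.02 -0.01 -0.03] q [ 0.3   0.35 -0.38  0.84  0.    1.7 ] F [ 0.5 -0.5 -0.5] w 0.0554
```

```bash
python3 -m creep '[{"tx":0,"ty":0,"tz":0,"wx":0,"wy":0,"wz":0,"hand":-1},{"tx":0,"ty":0,"tz":0,"wx":0,"wy":0,"wz":0,"hand":-1},{"tx":0,"ty":0,"tz":0,"wx":0,"wy":0,"wz":0,"hand":-1}]'
python3 -m creep '[{"tx":0,"ty":0,"tz":0.03,"wx":0,"wy":0,"wz":0,"hand":-1},{"tx":0,"ty":0,"tz":0.03,"wx":0,"wy":0,"wz":0,"hand":-1},{"tx":0,"ty":0,"tz":0,"wx":0,"wy":0,"wz":0,"hand":-1},{"tx":0,"ty":0,"tz":0,"wx":0,"wy":0,"wz":0,"hand":-1}]'
```

```text
time: 9.6
ee_pos: [0.4766, 0.2229, 0.3223]
ee_rot: [[-0.167, 0.986, 0.002], [0.986, 0.167, 0.001], [0.001, 0.002, -1.0]]
ft_force: [0.7, -0.4, 4.3]
width: 0.0525
grasp_force: 61.8
time: 10.0
ee_pos: [0.4766, 0.2228, 0.3171]
ee_rot: [[-0.167, 0.986, 0.002], [0.986, 0.167, 0.001], [0.001, 0.002, -1.0]]
ft_force: [-0.6, -1.4, 13.2]
width: 0.0524
grasp_force: 62.7
```

Force is 13 N with about 5 mm of travel, so the cap is pressed. Now I'll twist it counter-clockwise.

```bash
python3 -m creep '[{"tx":0,"ty":0,"tz":0,"wx":0,"wy":0,"wz":-0.6,"hand":-1},{"tx":0,"ty":0,"tz":0,"wx":0,"wy":0,"wz":-0.6,"hand":-1},{"tx":0,"ty":0,"tz":0,"wx":0,"wy":0,"wz":-0.6,"hand":-1},{"tx":0,"ty":0,"tz":0,"wx":0,"wy":0,"wz":-0.6,"hand":-1},{"tx":0,"ty":0,"tz":0,"wx":0,"wy":0,"wz":-0.6,"hand":-1}]'
python3 - <<'E'
from h import *
s=sense();print(s['torque'])
E
python3 -m creep '[{"tx":0,"ty":0,"tz":0,"wx":0,"wy":0,"wz":-0.6,"hand":-1},{"tx":0,"ty":0,"tz":0,"wx":0,"wy":0,"wz":-0.6,"hand":-1},{"tx":0,"ty":0,"tz":0,"wx":0,"wy":0,"wz":-0.6,"hand":-1},{"tx":0,"ty":0,"tz":0,"wx":0,"wy":0,"wz":-0.6,"hand":-1},{"tx":0,"ty":0,"tz":0,"wx":0,"wy":0,"wz":-0.6,"hand":-1},{"tx":0,"ty":0,"tz":0,"wx":0,"wy":0,"wz":-0.6,"hand":-1},{"tx":0,"ty":0,"tz":0,"wx":0,"wy":0,"wz":-0.6,"hand":-1},{"tx":0,"ty":0,"tz":0,"wx":0,"wy":0,"wz":-0.6,"hand":-1},{"tx":0,"ty":0,"tz":0,"wx":0,"wy":0,"wz":-0.6,"hand":-1},{"tx":0,"ty":0,"tz":0,"wx":0,"wy":0,"wz":-0.6,"hand":-1},{"tx":0,"ty":0,"tz":0,"wx":0,"wy":0,"wz":-0.6,"hand":-1},{"tx":0,"ty":0,"tz":0,"wx":0,"wy":0,"wz":-0.6,"hand":-1},{"tx":0,"ty":0,"tz":0,"wx":0,"wy":0,"wz":-0.6,"hand":-1},{"tx":0,"ty":0,"tz":0,"wx":0,"wy":0,"wz":0,"hand":-1},{"tx":0,"ty":0,"tz":0,"wx":0,"wy":0,"wz":0,"hand":-1}]'
python3 - <<'E'
from h import *
s=sense();print(s['torque'],s['joint_pos'])
E
```

```text
time: 10.5
ee_pos: [0.4768, 0.2231, 0.3171]
ee_rot: [[-0.453, 0.891, 0.003], [0.891, 0.453, 0.002], [0.001, 0.003, -1.0]]
ft_force: [-0.7, 0.1, 11.1]
width: 0.0526
grasp_force: 62.7
[-0.07057986  0.0352278  -0.09150761]
time: 12.0
ee_pos: [0.4768, 0.2232, 0.3171]
ee_rot: [[-0.948, 0.317, 0.003], [0.317, 0.948, 0.002], [-0.002, 0.003, -1.0]]
ft_force: [0.3, 0.7, 10.6]
width: 0.0527
grasp_force: 62.6
[0.05049244 0.02156425 0.03814046] [ 0.29717033  0.35896389 -0.38640618  0.82213963  0.0012669   0.61970407]
```

```bash
python3 -m creep '[{"tx":0,"ty":0,"tz":-0.04,"wx":0,"wy":0,"wz":0,"hand":-1},{"tx":0,"ty":0,"tz":-0.04,"wx":0,"wy":0,"wz":0,"hand":-1},{"tx":0,"ty":0,"tz":-0.03,"wx":0,"wy":0,"wz":0,"hand":-1},{"tx":0,"ty":0,"tz":0,"wx":0,"wy":0,"wz":0,"hand":-1},{"tx":0,"ty":0,"tz":0,"wx":0,"wy":0,"wz":0,"hand":-1}]'
```

```text
time: 12.5
ee_pos: [0.4759, 0.2228, 0.3261]
ee_rot: [[-0.948, 0.317, -0.001], [0.317, 0.948, 0.001], [0.001, 0.0, -1.0]]
ft_force: [1.4, -0.1, 0.1]
width: 0.053
grasp_force: 62.8
```

```bash
python3 -m creep '[{"tx":0,"ty":0,"tz":-0.08,"wx":0,"wy":0,"wz":0,"hand":-1},{"tx":0,"ty":0,"tz":-0.1,"wx":0,"wy":0,"wz":0,"hand":-1},{"tx":0,"ty":0,"tz":-0.12,"wx":0,"wy":0,"wz":0,"hand":-1},{"tx":0,"ty":0,"tz":-0.14,"wx":0,"wy":0,"wz":0,"hand":-1},{"tx":0,"ty":0,"tz":-0.14,"wx":0,"wy":0,"wz":0,"hand":-1},{"tx":0,"ty":0,"tz":-0.14,"wx":0,"wy":0,"wz":0,"hand":-1},{"tx":0,"ty":0,"tz":-0.1,"wx":0,"wy":0,"wz":0,"hand":-1},{"tx":0,"ty":0,"tz":-0.06,"wx":0,"wy":0,"wz":0,"hand":-1},{"tx":0,"ty":0,"tz":0,"wx":0,"wy":0,"wz":0,"hand":-1},{"tx":0,"ty":0,"tz":0,"wx":0,"wy":0,"wz":0,"hand":-1},{"tx":0,"ty":0,"tz":0,"wx":0,"wy":0,"wz":0,"hand":-1}]'
python3 - <<'E'
from h import *
a=camera('side');b=camera('top')
A=cv2.resize(a[95:275,185:325],None,fx=2.8,fy=2.8,interpolation=cv2.INTER_CUBIC)
B=cv2.resize(b[120:255,160:345],None,fx=2.1,fy=2.1,interpolation=cv2.INTER_CUBIC)
o=np.zeros((504,A.shape[1]+B.shape[1],3),np.uint8);o[:A.shape[0],:A.shape[1]]=A;o[:B.shape[0],A.shape[1]:]=B
cv2.imwrite('pics/c5.png',o);print(o.shape)
E
```

```text
time: 13.6
ee_pos: [0.4758, 0.2226, 0.4138]
ee_rot: [[-0.948, 0.317, -0.002], [0.317, 0.948, 0.0], [0.002, -0.0, -1.0]]
ft_force: [0.2, -0.6, 0.4]
width: 0.0524
grasp_force: 62.8
(504, 780, 3)
```

View pics/c5.png

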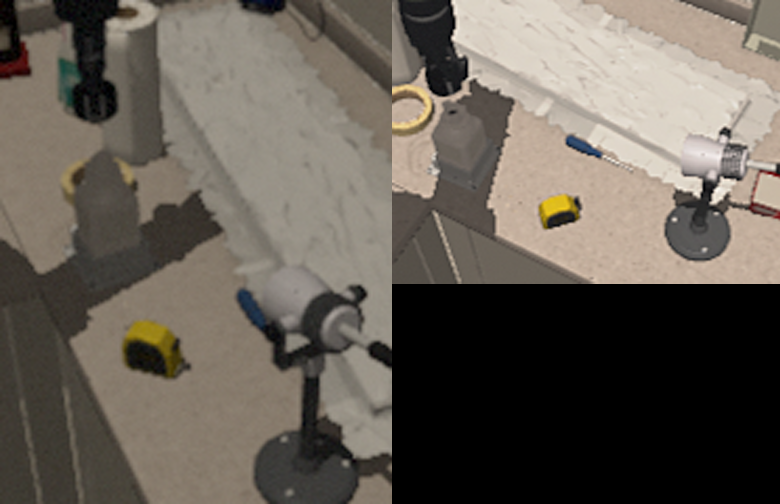

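The cap is off and held over the open neck, and the bottle stands in its holder. I'll make one last check of the lamp's tilt, overlaying the predicted head axis.

```bash
python3 - <<'E'
from h import *
P=np.array([.543,-.219,.24]);C=np.array([.477,.2225,.163])
x=(C-P)/np.linalg.norm(C-P)
tiles=[]
for n,(u0,v0) in(('side',(265,180)),('top',(290,160))):
    im=camera(n);c=calibration(n)
    A=cv2.resize(im[v0:v0+90,u0:u0+95],None,fx=4,fy=4,interpolation=cv2.INTER_CUBIC)
    B=A.copy()
    for d in(.046,0,-.088,-.110,-.132):
        q=(proj(c,P+d*x)-(u0,v0)+.5)*4;cv2.circle(B,tuple(int(t) for t in q),2,(0,0,255),-1);print(n,d,q.round(0))
    tiles.append(np.hstack([A,B]))
cv2.imwrite('pics/c6.png',cv2.resize(np.vstack(tiles),(633,600)))
E
```

```text
side 0.046 [87. 80.]
side 0 [127. 109.]
side -0.088 [211. 169.]
side -0.11 [233. 186.]
side -0.132 [257. 203.]
top 0.046 [ 46. 134.]
top 0 [103. 145.]
top -0.088 [217. 167.]
top -0.11 [246. 173.]
top -0.132 [275. 178.]
```

View pics/c6.png

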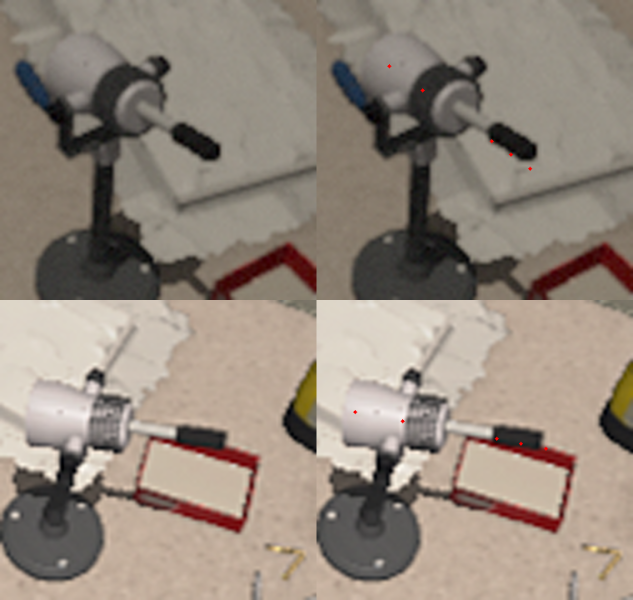

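The overlay shows the grip higher in both views than predicted: its end is at tile (214,153) in the side view against (214,169), and (225,439) in the top view against (229,448). The tilt may be about 2–3° too steep, so I'll fit it properly.

```bash
python3 - <<'E'
from h import *
def dark(im,box,th=130):
    u0,v0,u1,v1=box;m=(im[v0:v1,u0:u1].astype(int).sum(2)<th).astype(np.uint8)
    n,l,st,ce=cv2.connectedComponentsWithStats(m);return l,n,st,ce
S,T=calibration('side'),calibration('top')
obs={}
for n,c,(u0,v0) in(('side',S,(265,180)),('top',T,(290,160))):
    im=camera(n);cv2.imwrite(f'pics/{n}6.png',im)
    k=4*600/720
    # seed at grip middle seen in picture
    mx,my={'side':(196,142),'top':(201,137)}[n]
    mx,my=mx/k+u0,my/k+v0
    box=(int(mx)-14,int(my)-12,int(mx)+14,int(my)+12)
    l,N,st,ce=dark(im,box)
    lab=l[12,14];print(n,'seed',mx,my,'lab',lab,st[lab],N)
    vv,uu=np.nonzero(l==lab);w=uu+box[0],vv+box[1];m=np.mean(w,1);C=np.cov(np.array(w));ev,V=np.linalg.eigh(C)
    d=V[:,1];pr=(np.array(w).T-m)@d;print(m,np.degrees(np.arctan2(d[1],d[0])),np.ptp(pr),len(pr))
    obs[n]=(m,d)
def head(az,t):return np.array([np.cos(az)*np.cos(t),np.sin(az)*np.cos(t),-np.sin(t)])
P=np.array([.543,-.219,.24])
for t in(.14,.175,.21,.245,.28):
  for az in(98.4,):
    x=head(np.radians(az),t)
    out=[]
    for n,c in(('side',S),('top',T)):
        a,b=proj(c,P-.09*x),proj(c,P-.13*x);e=b-a
        out+=[proj(c,P-.11*x).round(1),np.degrees(np.arctan2(e[1],e[0])).round(1)]
    print(t,*out)
print('tri grip',tri([(S,obs['side'][0],0),(T,obs['top'][0],0)]))
E
```

```text
side seed 323.8 222.6 lab 1 [ 8  7 14 11 84] 2
[323.52380952 222.1547619 ] -148.70933775027186 15.264104132823595 84
top seed 350.3 201.1 lab 0 [  0   0  28  24 619] 7
[349.5088853  200.37156704] 178.76391252865136 27.489875779633103 619
0.14 [322.8 227. ] 37.5 [350.9 203.3] 12.0
0.175 [322.7 225.8] 35.8 [351.  202.6] 10.9
0.21 [322.7 224.5] 34.0 [351.  201.9] 9.7
0.245 [322.6 223.2] 32.1 [351.  201.2] 8.6
0.28 [322.5 221.9] 30.1 [351.  200.4] 7.5
tri grip [ 0.56367991 -0.3194465   0.26231208]
```

```bash
python3 - <<'E'
from h import *
S,T=calibration('side'),calibration('top')
def blob(f,seed,th):
    im=cv2.imread(f);x,y=map(round,seed);u,v=x-16,y-14
    A=cv2.resize(im[v:v+28,u:u+32],None,fx=4,fy=4,interpolation=cv2.INTER_LINEAR).astype(int).sum(2)
    n,l=cv2.connectedComponents((A<th).astype(np.uint8))
    ys,xs=np.mgrid[:A.shape[0],:A.shape[1]]
    near=np.where(l>0,np.hypot(xs-64,ys-56),1e9);lab=l.flat[near.argmin()]
    w=np.array([xs[l==lab],ys[l==lab]]);m=w.mean(1);V=np.linalg.eigh(np.cov(w))[1][:,1];pr=(w.T-m)@V;V=V*np.sign(V[0] or 1)
    return (m+.5)/4-.5+(u,v),np.degrees(np.arctan2(V[1],V[0])),np.ptp(pr)/4,w.shape[1]/16
def head(az,t):return np.array([np.cos(az)*np.cos(t),np.sin(az)*np.cos(t),-np.sin(t)])
P=np.array([.543,-.219,.24]);off={'side':np.array([1.75,-.75]),'top':np.array([-.55,1.05])}
for tag,seeds,azg,tg in(('6',((323.5,222),(349.5,201)),98.4,.2),('0',((289,242.5),(329.1,228.3)),51.5,-.33)):
    D=[]
    for n,sd in zip(('side','top'),seeds):
        for th in(130,170,210):
            r=blob(f'pics/{n}{tag}.png',sd,th);print(n,tag,th,r[0].round(1),*np.round(r[1:],1))
            if th==170:D.append(r)
    def res(p):
        o=[]
        for r,n,c in zip(D,('side','top'),(S,T)):
            x=head(p[0],p[1]);a,b=proj(c,P-.088*x),proj(c,P-.132*x)
            o+=[*(proj(c,P-.11*x)+off[n]-r[0])];e=b-a;an=np.degrees(np.arctan2(e[1],e[0]));o.append(((an-r[1]+90)%180-90)/3)
        return o
    s=least_squares(res,[np.radians(azg),tg]);print(tag,np.degrees(s.x[0]),s.x[1],np.round(s.fun,2))
E
```

```text
side 6 130 [323.4 222.2] 31.4 15.5 76.1
side 6 170 [323.4 222.2] 31.3 15.9 83.6
side 6 210 [323.3 222.1] 31.2 16.4 90.1
top 6 130 [349.4 201.7] 6.0 14.1 45.6
top 6 170 [352.3 203. ] 21.3 25.1 111.1
top 6 210 [352.3 203. ] 20.4 27.9 127.2
6 96.42525965653695 0.2501541178299985 [-0.26  0.63  0.88 -2.06  0.13 -3.74]
side 0 130 [293.5 244.1] 74.4 27.7 278.8
side 0 170 [293.  244.5] 84.6 27.6 329.2
side 0 210 [292.4 244.9] -82.2 30.2 383.6
top 0 130 [328.9 228.2] 65.8 13.1 49.3
top 0 170 [328.8 228. ] 65.9 13.4 58.9
top 0 210 [328.8 228. ] 66.0 13.8 65.2
0 57.565840604256415 -0.5274923711476255 [ 1.07  1.93  3.65  0.79  0.59 -0.34]
```

The views disagree somewhat:

| Source | Tilt (rad) |
|---|---|
| Side view, position and angle | 0.255 |
| Top view, position | about 0.27 |

Taking about 0.26 against the wanted 0.175, the beam passes about 3.5 cm below the cap centre. There's plenty of time to keep the order right: put the cap back and lock it, correct the tilt, then open it again.

```bash
python3 -m creep '[{"tx":-0.008,"ty":0.008,"tz":0.2,"wx":0,"wy":0,"wz":0,"hand":-1},{"tx":0,"ty":0,"tz":0.25,"wx":0,"wy":0,"wz":0,"hand":-1},{"tx":0,"ty":0,"tz":0.2,"wx":0,"wy":0,"wz":0,"hand":-1},{"tx":0,"ty":0,"tz":0.1,"wx":0,"wy":0,"wz":0,"hand":-1},{"tx":0,"ty":0,"tz":0.06,"wx":0,"wy":0,"wz":0,"hand":-1},{"tx":0,"ty":0,"tz":0.04,"wx":0,"wy":0,"wz":0,"hand":-1},{"tx":0,"ty":0,"tz":0,"wx":0,"wy":0,"wz":0,"hand":-1}]'
python3 -m creep '[{"tx":0,"ty":0,"tz":0.05,"wx":0,"wy":0,"wz":0,"hand":-1},{"tx":0,"ty":0,"tz":0.05,"wx":0,"wy":0,"wz":0,"hand":-1},{"tx":0,"ty":0,"tz":0.02,"wx":0,"wy":0,"wz":0,"hand":-1},{"tx":0,"ty":0,"tz":0,"wx":0,"wy":0,"wz":0,"hand":-1},{"tx":0,"ty":0,"tz":0,"wx":0,"wy":0,"wz":0,"hand":-1}]'
```

```text
time: 14.6
ee_pos: [0.4772, 0.2233, 0.3296]
ee_rot: [[-0.948, 0.317, -0.0], [0.317, 0.948, 0.001], [0.001, 0.001, -1.0]]
ft_force: [-0.2, -0.7, -0.1]
width: 0.0531
grasp_force: 62.8
time: 15.1
ee_pos: [0.4775, 0.2234, 0.3187]
ee_rot: [[-0.948, 0.317, 0.002], [0.317, 0.948, 0.001], [-0.001, 0.002, -1.0]]
ft_force: [-0.4, -0.6, 8.4]
width: 0.0526
grasp_force: 63.7
```

Force is back to 8.4 N at .3187. I'll press 1.6 mm more and turn the cap clockwise to relock it, then ease off and release.

```bash
python3 -m creep '[{"tx":0,"ty":0,"tz":0.02,"wx":0,"wy":0,"wz":0,"hand":-1},{"tx":0,"ty":0,"tz":0,"wx":0,"wy":0,"wz":0.7,"hand":-1},{"tx":0,"ty":0,"tz":0,"wx":0,"wy":0,"wz":0.7,"hand":-1},{"tx":0,"ty":0,"tz":0,"wx":0,"wy":0,"wz":0.7,"hand":-1},{"tx":0,"ty":0,"tz":0,"wx":0,"wy":0,"wz":0.7,"hand":-1},{"tx":0,"ty":0,"tz":0,"wx":0,"wy":0,"wz":0.7,"hand":-1},{"tx":0,"ty":0,"tz":0,"wx":0,"wy":0,"wz":0.7,"hand":-1},{"tx":0,"ty":0,"tz":0,"wx":0,"wy":0,"wz":0.7,"hand":-1},{"tx":0,"ty":0,"tz":0,"wx":0,"wy":0,"wz":0.7,"hand":-1},{"tx":0,"ty":0,"tz":0,"wx":0,"wy":0,"wz":0.7,"hand":-1},{"tx":0,"ty":0,"tz":0,"wx":0,"wy":0,"wz":0.7,"hand":-1},{"tx":0,"ty":0,"tz":0,"wx":0,"wy":0,"wz":0.7,"hand":-1},{"tx":0,"ty":0,"tz":0,"wx":0,"wy":0,"wz":0.7,"hand":-1},{"tx":0,"ty":0,"tz":0,"wx":0,"wy":0,"wz":0.7,"hand":-1},{"tx":0,"ty":0,"tz":0,"wx":0,"wy":0,"wz":0.7,"hand":-1},{"tx":0,"ty":0,"tz":0,"wx":0,"wy":0,"wz":0.7,"hand":-1},{"tx":0,"ty":0,"tz":0,"wx":0,"wy":0,"wz":0.3,"hand":-1},{"tx":0,"ty":0,"tz":0,"wx":0,"wy":0,"wz":0,"hand":-1}]'
python3 - <<'E'
from h import *
s=sense();print(s['torque'],s['joint_pos'][5])
E
python3 -m creep '[{"tx":0,"ty":0,"tz":-0.03,"wx":0,"wy":0,"wz":0,"hand":-1},{"tx":0,"ty":0,"tz":-0.03,"wx":0,"wy":0,"wz":0,"hand":-1},{"tx":0,"ty":0,"tz":0,"wx":0,"wy":0,"wz":0,"hand":-1},{"tx":0,"ty":0,"tz":0,"wx":0,"wy":0,"wz":0,"hand":-1}]'
```

```text
time: 16.9
ee_pos: [0.4778, 0.2234, 0.3172]
ee_rot: [[-0.166, 0.986, 0.003], [0.986, 0.166, 0.001], [0.001, 0.003, -1.0]]
ft_force: [-0.5, -0.8, 10.1]
width: 0.0525
grasp_force: 63.9
[-0.16735243  0.24986144 -0.0100879 ] 1.7007469096525238
time: 17.3
ee_pos: [0.4778, 0.2234, 0.3222]
ee_rot: [[-0.167, 0.986, 0.002], [0.986, 0.167, 0.001], [0.001, 0.002, -1.0]]
ft_force: [2.0, -1.0, 4.6]
width: 0.0527
grasp_force: 63.3
```

```bash
python3 -m creep '[{"tx":0,"ty":0,"tz":0,"wx":0,"wy":0,"wz":0,"hand":1},{"tx":0,"ty":0,"tz":0,"wx":0,"wy":0,"wz":0,"hand":1},{"tx":0,"ty":0,"tz":0,"wx":0,"wy":0,"wz":0,"hand":1},{"tx":0,"ty":0,"tz":-0.25,"wx":0,"wy":0,"wz":0,"hand":1},{"tx":0,"ty":0,"tz":-0.45,"wx":0,"wy":0,"wz":0,"hand":1},{"tx":0,"ty":0,"tz":-0.45,"wx":0,"wy":0,"wz":0,"hand":1},{"tx":-0.25,"ty":0,"tz":-0.42,"wx":0,"wy":0,"wz":0,"hand":1},{"tx":-0.3,"ty":0,"tz":-0.35,"wx":0,"wy":0,"wz":0,"hand":1},{"tx":-0.44,"ty":-0.01,"tz":-0.05,"wx":0,"wy":0,"wz":0,"hand":1},{"tx":-0.44,"ty":-0.01,"tz":0,"wx":0,"wy":0,"wz":0,"hand":0.2},{"tx":-0.44,"ty":-0.01,"tz":0,"wx":0,"wy":0,"wz":0,"hand":0.2},{"tx":-0.44,"ty":-0.01,"tz":0,"wx":0,"wy":0,"wz":0,"hand":0.2},{"tx":-0.44,"ty":-0.01,"tz":0,"wx":0,"wy":0,"wz":0,"hand":0.2},{"tx":-0.44,"ty":-0.01,"tz":0,"wx":0,"wy":0,"wz":0,"hand":0.2},{"tx":-0.44,"ty":-0.01,"tz":0,"wx":0,"wy":0,"wz":0,"hand":0.2},{"tx":-0.44,"ty":-0.01,"tz":0,"wx":0,"wy":0,"wz":0,"hand":0.2},{"tx":-0.44,"ty":-0.01,"tz":0,"wx":0,"wy":0,"wz":0,"hand":0.2},{"tx":-0.44,"ty":-0.01,"tz":0,"wx":0,"wy":-0.88,"wz":0,"hand":0.2},{"tx":0,"ty":0,"tz":0,"wx":0,"wy":-0.88,"wz":0,"hand":0.2},{"tx":0,"ty":0,"tz":0,"wx":0,"wy":0,"wz":0,"hand":0.2}]'
cat >> h.py <<'E'
def go(p,R):
    from scipy.spatial.transform import Rotation as Ro
    s=sense();R0=s['ee_rot'];R=np.asarray(R)
    print('t',round(s['time'],2),'shift',(R0.T@(np.asarray(p)-s['ee_pos'])*10).round(3),'turn',(Ro.from_matrix(R0.T@R).as_rotvec()*10).round(3),'F',np.round(s['ft_force'],1))
E
python3 - <<'E'
from h import *
R=np.array([[-0.164,0.986,0.024],[0.971,0.166,-0.171],[-0.173,-0.005,-0.985]])
go([.5564,-.2996,.4126],R)
E
```

```text
time: 19.3
ee_pos: [0.5497, -0.2672, 0.5171]
ee_rot: [[-0.164, 0.986, 0.028], [0.971, 0.166, -0.171], [-0.174, -0.001, -0.985]]
ft_force: [-0.2, 0.4, -0.0]
width: 0.0512
grasp_force: 0.0
t 19.3 shift [-0.144  0.013  1.087] turn [ 0.04   0.008 -0.005] F [-0.2  0.4 -0. ]
```

```bash
python3 -m creep '[{"tx":-0.144,"ty":0.013,"tz":0.3,"wx":0.04,"wy":0,"wz":0,"hand":0.1},{"tx":0,"ty":0,"tz":0.4,"wx":0,"wy":0,"wz":0,"hand":0},{"tx":0,"ty":0,"tz":0.33,"wx":0,"wy":0,"wz":0,"hand":-0.1},{"tx":0,"ty":0,"tz":0,"wx":0,"wy":0,"wz":0,"hand":-0.1},{"tx":0,"ty":0,"tz":0,"wx":0,"wy":0,"wz":0,"hand":-1},{"tx":0,"ty":0,"tz":0,"wx":0,"wy":0,"wz":0,"hand":-1},{"tx":0,"ty":0,"tz":0,"wx":0,"wy":0,"wz":0,"hand":-1}]'
python3 - <<'E'
from h import *
from scipy.spatial.transform import Rotation as Ro
P=np.array([.543,-.219,.24]);s=sense();p0,R0=s['ee_pos'],s['ee_rot']
y=np.array([-np.sin(np.radians(98.4)),np.cos(np.radians(98.4)),0])
p,R=p0,R0
for k in range(5):
    M=Ro.from_rotvec(y*-.017).as_matrix();pn=P+M@(p-P);Rn=M@R
    print((R.T@(pn-p)*10).round(3),(Ro.from_matrix(R.T@Rn).as_rotvec()*10).round(3));p,R=pn,Rn
E
```

```text
time: 20.0
ee_pos: [0.5567, -0.2974, 0.4211]
ee_rot: [[-0.165, 0.986, 0.027], [0.971, 0.167, -0.172], [-0.175, -0.002, -0.985]]
ft_force: [-1.2, 2.4, 0.4]
width: 0.0166
grasp_force: 58.7
[-0.028 -0.001  0.019] [-0.004  0.17   0.   ]
[-0.028 -0.001  0.019] [-0.004  0.17   0.   ]
[-0.028 -0.001  0.019] [-0.004  0.17   0.   ]
[-0.028 -0.001  0.019] [-0.004  0.17   0.   ]
[-0.028 -0.001  0.019] [-0.004  0.17   0.   ]
```

```bash
python3 -m creep '[{"tx":-0.028,"ty":0,"tz":0.019,"wx":0,"wy":0.17,"wz":0,"hand":-1},{"tx":-0.028,"ty":0,"tz":0.019,"wx":0,"wy":0.17,"wz":0,"hand":-1},{"tx":-0.028,"ty":0,"tz":0.019,"wx":0,"wy":0.17,"wz":0,"hand":-1},{"tx":-0.028,"ty":0,"tz":0.019,"wx":0,"wy":0.17,"wz":0,"hand":-1},{"tx":-0.028,"ty":0,"tz":0.019,"wx":0,"wy":0.17,"wz":0,"hand":-1},{"tx":0,"ty":0,"tz":0,"wx":0,"wy":0,"wz":0,"hand":-1},{"tx":0,"ty":0,"tz":0,"wx":0,"wy":0,"wz":0,"hand":-1}]'
python3 -m creep '[{"tx":0,"ty":0,"tz":0,"wx":0,"wy":0,"wz":0,"hand":0},{"tx":0,"ty":0,"tz":0,"wx":0,"wy":0,"wz":0,"hand":0},{"tx":0,"ty":0,"tz":0,"wx":0,"wy":0,"wz":0,"hand":0},{"tx":0,"ty":0,"tz":-0.25,"wx":0,"wy":0,"wz":0,"hand":0},{"tx":0,"ty":0,"tz":-0.4,"wx":0,"wy":0,"wz":0,"hand":0},{"tx":0,"ty":0,"tz":-0.4,"wx":0,"wy":0.5,"wz":0,"hand":0.5},{"tx":0.2,"ty":0.01,"tz":0,"wx":0,"wy":0.41,"wz":0,"hand":1},{"tx":0.44,"ty":0.01,"tz":0,"wx":0,"wy":0,"wz":0,"hand":1},{"tx":0.44,"ty":0.01,"tz":0,"wx":0,"wy":0,"wz":0,"hand":1},{"tx":0.44,"ty":0.01,"tz":0,"wx":0,"wy":0,"wz":0,"hand":1},{"tx":0.44,"ty":0.01,"tz":0,"wx":0,"wy":0,"wz":0,"hand":1},{"tx":0.44,"ty":0.01,"tz":0,"wx":0,"wy":0,"wz":0,"hand":1},{"tx":0.44,"ty":0.01,"tz":0,"wx":0,"wy":0,"wz":0,"hand":1},{"tx":0.44,"ty":0.01,"tz":0,"wx":0,"wy":0,"wz":0,"hand":1},{"tx":0.44,"ty":0.01,"tz":0,"wx":0,"wy":0,"wz":0,"hand":1}]'
python3 - <<'E'
from h import *
go([.477,.2227,.322],Rx(np.radians(99.6),0))
for n in('side','top'):cv2.imwrite(f'pics/{n}7.png',camera(n))
def blob(f,seed,th):
    im=cv2.imread(f);x,y=map(round,seed);u,v=x-16,y-14
    A=cv2.resize(im[v:v+28,u:u+32],None,fx=4,fy=4,interpolation=cv2.INTER_LINEAR).astype(int).sum(2)
    n,l=cv2.connectedComponents((A<th).astype(np.uint8))
    ys,xs=np.mgrid[:A.shape[0],:A.shape[1]]
    near=np.where(l>0,np.hypot(xs-64,ys-56),1e9);lab=l.flat[near.argmin()]
    w=np.array([xs[l==lab],ys[l==lab]]);m=w.mean(1);V=np.linalg.eigh(np.cov(w))[1][:,1];pr=(w.T-m)@V;V=V*np.sign(V[0] or 1)
    return ((m+.5)/4-.5+(u,v)).round(2),np.degrees(np.arctan2(V[1],V[0])).round(1),np.ptp(pr)/4,w.shape[1]/16
for th in(100,130,160):print(blob('pics/side7.png',(323,225),th),blob('pics/top7.png',(349.5,203),th))
E
```

```text
time: 20.7
ee_pos: [0.5592, -0.3131, 0.4114]
ee_rot: [[-0.166, 0.986, 0.012], [0.982, 0.166, -0.087], [-0.088, -0.003, -0.996]]
ft_force: [2.8, 4.7, 0.8]
width: 0.0161
grasp_force: 58.7
time: 22.2
ee_pos: [0.5038, 0.0661, 0.5154]
ee_rot: [[-0.166, 0.986, -0.005], [0.986, 0.166, -0.0], [0.0, -0.005, -1.0]]
ft_force: [1.0, 0.7, 0.2]
width: 0.0853
grasp_force: 0.0
t 22.2 shift [1.588 0.004 1.935] turn [-0.047 -0.005 -0.008] F [1.  0.7 0.2]
(array([323.94, 225.7 ]), np.float64(36.2), np.float64(15.36261095286364), 71.0) (array([349.37, 204.33]), np.float64(15.2), np.float64(13.156164842963026), 9.1875)
(array([323.91, 225.61]), np.float64(35.9), np.float64(15.863295963972536), 78.875) (array([349.26, 203.66]), np.float64(19.3), np.float64(14.146116283967146), 28.0625)
(array([323.91, 225.6 ]), np.float64(36.0), np.float64(16.009754689491913), 84.75) (array([350.78, 203.23]), np.float64(17.5), np.float64(20.250816043282274), 68.125)
```

The side view now gives 36° and row 225.6, so the tilt is about 0.17 as wanted. Next I'll reopen the cap.

```bash
python3 -m creep '[{"tx":0.44,"ty":0,"tz":0,"wx":-0.05,"wy":0,"wz":0,"hand":1},{"tx":0.44,"ty":0,"tz":0,"wx":0,"wy":0,"wz":0,"hand":1},{"tx":0.44,"ty":0,"tz":0.1,"wx":0,"wy":0,"wz":0,"hand":1},{"tx":0.27,"ty":0.004,"tz":0.25,"wx":0,"wy":0,"wz":0,"hand":1},{"tx":0,"ty":0,"tz":0.4,"wx":0,"wy":0,"wz":0,"hand":1},{"tx":0,"ty":0,"tz":0.4,"wx":0,"wy":0,"wz":0,"hand":1},{"tx":0,"ty":0,"tz":0,"wx":0,"wy":0,"wz":0,"hand":1},{"tx":0,"ty":0,"tz":0,"wx":0,"wy":0,"wz":0,"hand":1}]'
python3 - <<'E'
from h import *
go([.4772,.2230,.3225],Rx(np.radians(99.6),0))
E
```

```text
time: 23.1
ee_pos: [0.4787, 0.221, 0.401]
ee_rot: [[-0.166, 0.986, -0.001], [0.986, 0.166, 0.0], [0.0, -0.001, -1.0]]
ft_force: [0.6, -0.0, 0.6]
width: 0.085
grasp_force: 0.0
t 23.1 shift [ 0.022 -0.011  0.785] turn [-0.009 -0.003 -0.011] F [ 0.6 -0.   0.6]
```

```bash
python3 -m creep '[{"tx":0.022,"ty":-0.011,"tz":0.2,"wx":0,"wy":0,"wz":0,"hand":1},{"tx":0,"ty":0,"tz":0.25,"wx":0,"wy":0,"wz":0,"hand":1},{"tx":0,"ty":0,"tz":0.2,"wx":0,"wy":0,"wz":0,"hand":1},{"tx":0,"ty":0,"tz":0.135,"wx":0,"wy":0,"wz":0,"hand":1},{"tx":0,"ty":0,"tz":0,"wx":0,"wy":0,"wz":0,"hand":0.5},{"tx":0,"ty":0,"tz":0,"wx":0,"wy":0,"wz":0,"hand":0.3},{"tx":0,"ty":0,"tz":0,"wx":0,"wy":0,"wz":0,"hand":0.3},{"tx":0,"ty":0,"tz":0,"wx":0,"wy":0,"wz":0,"hand":-1},{"tx":0,"ty":0,"tz":0,"wx":0,"wy":0,"wz":0,"hand":-1},{"tx":0,"ty":0,"tz":0,"wx":0,"wy":0,"wz":0,"hand":-1}]'
python3 -m creep '[{"tx":0,"ty":0,"tz":0.03,"wx":0,"wy":0,"wz":0,"hand":-1},{"tx":0,"ty":0,"tz":0.03,"wx":0,"wy":0,"wz":0,"hand":-1},{"tx":0,"ty":0,"tz":0,"wx":0,"wy":0,"wz":0,"hand":-1},{"tx":0,"ty":0,"tz":0,"wx":0,"wy":0,"wz":0,"hand":-1}]'
```

```text
time: 24.1
ee_pos: [0.4778, 0.2237, 0.3234]
ee_rot: [[-0.166, 0.986, 0.003], [0.986, 0.166, 0.001], [0.001, 0.003, -1.0]]
ft_force: [-0.7, -0.7, 5.2]
width: 0.0529
grasp_force: 61.7
time: 24.5
ee_pos: [0.4778, 0.2238, 0.3186]
ee_rot: [[-0.166, 0.986, 0.004], [0.986, 0.166, 0.001], [0.001, 0.004, -1.0]]
ft_force: [-2.8, -1.2, 14.7]
width: 0.0526
grasp_force: 62.9
```

Force is 14.7 N, so the cap is at its stop. Now I'll twist 64° counter-clockwise.

```bash
python3 -m creep '[{"tx":0,"ty":0,"tz":0,"wx":0,"wy":0,"wz":-0.7,"hand":-1},{"tx":0,"ty":0,"tz":0,"wx":0,"wy":0,"wz":-0.7,"hand":-1},{"tx":0,"ty":0,"tz":0,"wx":0,"wy":0,"wz":-0.7,"hand":-1},{"tx":0,"ty":0,"tz":0,"wx":0,"wy":0,"wz":-0.7,"hand":-1},{"tx":0,"ty":0,"tz":0,"wx":0,"wy":0,"wz":-0.7,"hand":-1},{"tx":0,"ty":0,"tz":0,"wx":0,"wy":0,"wz":-0.7,"hand":-1},{"tx":0,"ty":0,"tz":0,"wx":0,"wy":0,"wz":-0.7,"hand":-1},{"tx":0,"ty":0,"tz":0,"wx":0,"wy":0,"wz":-0.7,"hand":-1},{"tx":0,"ty":0,"tz":0,"wx":0,"wy":0,"wz":-0.7,"hand":-1},{"tx":0,"ty":0,"tz":0,"wx":0,"wy":0,"wz":-0.7,"hand":-1},{"tx":0,"ty":0,"tz":0,"wx":0,"wy":0,"wz":-0.7,"hand":-1},{"tx":0,"ty":0,"tz":0,"wx":0,"wy":0,"wz":-0.7,"hand":-1},{"tx":0,"ty":0,"tz":0,"wx":0,"wy":0,"wz":-0.7,"hand":-1},{"tx":0,"ty":0,"tz":0,"wx":0,"wy":0,"wz":-0.7,"hand":-1},{"tx":0,"ty":0,"tz":0,"wx":0,"wy":0,"wz":-0.7,"hand":-1},{"tx":0,"ty":0,"tz":0,"wx":0,"wy":0,"wz":-0.6,"hand":-1},{"tx":0,"ty":0,"tz":0,"wx":0,"wy":0,"wz":0,"hand":-1},{"tx":0,"ty":0,"tz":0,"wx":0,"wy":0,"wz":0,"hand":-1}]'
python3 -m creep '[{"tx":0,"ty":0,"tz":-0.04,"wx":0,"wy":0,"wz":0,"hand":-1},{"tx":0,"ty":0,"tz":-0.04,"wx":0,"wy":0,"wz":0,"hand":-1},{"tx":0,"ty":0,"tz":-0.04,"wx":0,"wy":0,"wz":0,"hand":-1},{"tx":0,"ty":0,"tz":0,"wx":0,"wy":0,"wz":0,"hand":-1},{"tx":0,"ty":0,"tz":0,"wx":0,"wy":0,"wz":0,"hand":-1}]'
```

```text
time: 26.3
ee_pos: [0.4777, 0.2241, 0.3186]
ee_rot: [[-0.957, 0.289, 0.003], [0.289, 0.957, 0.003], [-0.002, 0.004, -1.0]]
ft_force: [-3.9, -0.5, 15.0]
width: 0.0526
grasp_force: 62.9
time: 26.8
ee_pos: [0.4771, 0.2235, 0.328]
ee_rot: [[-0.957, 0.289, -0.0], [0.289, 0.957, 0.001], [0.0, 0.001, -1.0]]
ft_force: [-0.3, -0.5, -1.0]
width: 0.0528
grasp_force: 62.7
```

```bash
python3 -m creep '[{"tx":0,"ty":0,"tz":-0.08,"wx":0,"wy":0,"wz":0,"hand":-1},{"tx":0,"ty":0,"tz":-0.1,"wx":0,"wy":0,"wz":0,"hand":-1},{"tx":0,"ty":0,"tz":-0.12,"wx":0,"wy":0,"wz":0,"hand":-1},{"tx":0,"ty":0,"tz":-0.14,"wx":0,"wy":0,"wz":0,"hand":-1},{"tx":0,"ty":0,"tz":-0.14,"wx":0,"wy":0,"wz":0,"hand":-1},{"tx":0,"ty":0,"tz":-0.14,"wx":0,"wy":0,"wz":0,"hand":-1},{"tx":0,"ty":0,"tz":-0.1,"wx":0,"wy":0,"wz":0,"hand":-1},{"tx":0,"ty":0,"tz":-0.04,"wx":0,"wy":0,"wz":0,"hand":-1},{"tx":0,"ty":0,"tz":0,"wx":0,"wy":0,"wz":0,"hand":-1},{"tx":0,"ty":0,"tz":0,"wx":0,"wy":0,"wz":0,"hand":-1},{"tx":0,"ty":0,"tz":0,"wx":0,"wy":0,"wz":0,"hand":-1},{"tx":0,"ty":0,"tz":0,"wx":0,"wy":0,"wz":0,"hand":-1}]'
python3 - <<'E'
from h import *
a=camera('side');b=camera('top');print(abs(sense()['qd']).max())
# compare with earlier cap-off state (pics/side6, top6) around the bottle/bystanders
for n,im,box in(('side',a,(205,150,335,290)),('top',b,(160,150,270,235))):
    o=cv2.imread(f'pics/{n}6.png').astype(int);u0,v0,u1,v1=box
    d=abs(im.astype(int)-o).sum(2)[v0:v1,u0:u1]>120;ys,xs=np.nonzero(d);print(n,d.sum(),(xs+u0).tolist()[:25],(ys+v0).tolist()[:25])
E
```

```text
time: 28.0
ee_pos: [0.477, 0.2235, 0.4138]
ee_rot: [[-0.957, 0.289, -0.001], [0.289, 0.957, 0.001], [0.001, 0.0, -1.0]]
ft_force: [-0.1, 0.1, -0.2]
width: 0.0529
grasp_force: 62.7
0.0032949169452904945
side 178 [303, 315, 299, 300, 297, 298, 296, 297, 295, 296, 312, 295, 306, 307, 308, 309, 310, 312, 294, 304, 305, 306, 307, 308, 311] [199, 199, 200, 200, 201, 201, 202, 202, 203, 203, 203, 204, 204, 204, 204, 204, 204, 204, 205, 205, 205, 205, 205, 205, 205]
top 35 [196, 197, 196, 197, 196, 197, 196, 197, 196, 197, 196, 197, 194, 193, 194, 177, 191, 192, 179, 189, 197, 181, 182, 195, 192] [150, 150, 151, 151, 152, 152, 153, 153, 154, 154, 155, 155, 157, 158, 158, 161, 162, 162, 164, 164, 164, 165, 165, 165, 166]
```

```bash
python3 -c "
from station import *
print(job_done())"
```

```text
the job is handed in; nothing more can be done
None
```

I handed the job in at about 28 s with the lamp aimed at the cap and the cap off, held still and upright about 7 cm above the open neck. My first lamp aim was about 3.5 cm low, so I relocked the cap, fixed the tilt and opened it again; no light spot shows in the pictures, so the aim rests on measured geometry.

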